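# Push the repaired power module through the flap of the dust box

## Task

Put the finned power module (not the plain-cased one) on the bench in front of the dust box and push it lengthwise through the hanging flap, right inside, until it has met the stiff sliding follower and moved it back by between half a centimetre and one centimetre, no more, and then let the flap fall shut behind it. Leave the plain module, the flux jar, the solder spool, the screwdriver and the brush where they are.

Things in the scene. Friction and masses are not known exactly. Their poses are not given: they have to be found in the camera images.
- finned_module_mid (a point): Middle of the finned power module: bare aluminium block 110 long (its x) x 60 wide (y) x 38 high (z up), 0.25 to 0.5 kg, thin upright fins along its length between two flat full-height end plates, so its top is open grooves. This point is 19 above its underside. It starts flat on the bench left of the box, nearer the robot or farther than the plain one. Either end may lead; push an end plate at any height.
- finned_module: The finned module itself: origin at the centre of its underside, x along its length, z up.
- plain_module: The other module, same size and metal (110 x 60 x 38), but a closed case with a smooth flat lid and four screw heads. Origin: centre of its underside; x along its length. It stays where it is.
- doorway (a point): Middle of the dust box's doorway at bench height (no sill, the bench runs through). x points level into the box, z up, y left as seen looking in. Doorway 90 wide, 80 high. Upright fingers cannot follow the module in: the lintel and roof are in the way.
- dust_box: The fixed box, frame as doorway: dark steel lower walls 50 high, clear above; 215 long from the doorway inward, 90 wide inside, 106 outside, walls 8, clear roof from 80 to 84 over the bench, closed at the far end.
- lintel (a point): Middle of the underside of the lintel bar over the doorway, 80 over the bench and 4 beyond doorway. The bar is 8 deep, its top 85 over the bench. Fingers shut or nearly shut and leaning 45 degrees, tips pointing down into the box and 12 to 16 over the bench, pass under it to 50 beyond. The flap may rest on them meanwhile.
- flap_hinge (a point): Middle of the flap's level hinge, 80 over the bench and 4 beyond doorway.
- flap (a joint): Flap angle (rad): 0 hangs shut, grows to 1.45 as its lower edge swings into the box; it cannot swing outwards. Steel plate 82 wide, 4 thick, 0.05 kg, hanging from 2 below its hinge down to 32 over the bench, so it rides on the module's top at about 0.5 rad, reaching 28 in, and falls shut by its own weight once the module's rear end is 29 or more beyond the doorway and nothing else is under it.
- follower (a joint): Travel of the follower in the box (m), 0 at the start, grows as it is pushed in, end stop 0.032. Upright steel plate 70 wide, 4 to 49 over the bench, on a stiff brake: takes 4.5 N (plus 1 to 4 N for the module) and stays where pushed, no spring. Its face starts 140 to 151 beyond the doorway, so the module meets it with its rear end 30 to 41 beyond; the step in force or this reading tells when.
- flux_jar: Flux jar, 56 across and 65 high, standing beyond the box's front. Origin: centre of its underside. Stays where it is.
- solder_spool: Solder spool, 60 across and 50 high, standing beyond the box. Origin: centre of its underside. Stays where it is.
- screwdriver: Screwdriver lying on the right side of the bench. Stays where it is.
- esd_brush: Brush lying on the left side of the bench. Stays where it is.
There are look-alikes about, which are no part of the job. What is shaped like the finned_module but purple is not meant. Leave any orange look-alike of the dust_box alone.

How it is judged (in metres and radians):
On the way:
1. the finned module lies on the bench part way through the doorway and holds the flap open (value of joint flap above 0.3 rad and x of finned_module_mid in the frame of doorway between -0.04 and 0.065 m and y of finned_module_mid in the frame of doorway between -0.025 and 0.025 m and height (world z) of finned_module_mid below 0.03 m and angle between the x axis of finned_module_mid and the x axis of doorway, either way round below 0.25 rad), for 0.1 s.
At the end, for the whole second after the job is handed in: The finned module lies flat and at rest wholly inside the dust box, lengthwise (within 0.2 rad), the follower stands 3.5 to 11.5 mm back from where it started, and the flap hangs shut (within 0.06 rad) (value of joint follower between 0.0035 and 0.0115 m and value of joint flap below 0.06 rad and x of finned_module_mid in the frame of doorway between 0.083 and 0.115 m and y of finned_module_mid in the frame of doorway between -0.023 and 0.023 m and height (world z) of finned_module_mid between 0.014 and 0.024 m and angle between finned_module_mid's own z axis and vertical below 0.1 rad and angle between the x axis of finned_module_mid and the x axis of doorway, either way round below 0.2 rad and linear speed of finned_module below 0.01 m/s); the robot touches nothing.
It fails at once if the follower is rammed back more than 15 mm (value of joint follower above 0.015 m).
It fails at once if the plain module is moved more than 20 mm (distance of plain_module from where it was at the start of the episode above 0.02 m).
It fails at once if a bystander (jar, spool, screwdriver, brush) is moved more than 20 mm (distance of any of flux_jar, solder_spool, screwdriver, esd_brush from where it was at the start of the episode above 0.02 m).
It also fails if it takes over 56 s, if anything falls off the work surface, if the arm or the gripper's body presses on something with over 40 N, if the wrist force passes 120 N, or if a joint passes its speed limit or range.

## Robot

A 6-joint arm with a two-finger parallel gripper is mounted at the origin on the work surface. World frame = base frame: x ahead of the robot, y to its left, z up, the work surface at z = 0. Lengths are in mm, angles in degrees, forces in N, time in s.
With the tool pointing down it reaches from about 375 to 825 mm from the base axis. Payload 5.5 kg.
Tool frame: the origin (TCP) lies midway between the tips of the shut fingers; the grasp point (between the pads) lies 19 mm behind it (r.pinch_z is the y of the grasp point in the tool frame, in mm); y points along the fingers, x is the direction in which the jaws open and shut, and the axes are right-handed (so a half turn about y gives the same grasp; the last joint's range is limited). The gripper opens to 85 mm and grips with 20 to 120 N. Pads are 22 mm wide; open, the fingers measure 114 mm over their backs; the gripper's body (76 mm by 85 mm) begins 54 mm behind the grasp point. The pads swing forward as they close: fully open they stand 13 mm farther back than shut.
Start: joints at [-72.307, 17.962, -2.699, 69.339, 0, 90], TCP at [182.346, -571.616, 231.299] pointing down, gripper open.
Joint ranges: [-152.73, 152.73], [-39.44, 99.34], [-58.76, 71.6], [-118.89, 123.64], [-81.53, 83.1], [-180, 180]. Speed limits (degrees/s): [136.94, 136.94, 172.46, 180, 180, 180].

## Interface

Orientations are given as [roll, pitch, yaw] about the fixed x, y, z axes, in that order (R = Rz(yaw) Ry(pitch) Rx(roll)).
In Python, from rig import r gives the robot as it stands. The module is installed in compiled form; this text tells all that it offers.
- The arm moves only by the tool step_arm, never from a script. Its argument "rows" is one flat list of numbers, 7 for each row, row after row: the shift along the tool's x, y, z in mm, then the turn, a rotation vector about the tool's x, y, z in rad, then the opening, from -1 (shut) to 1 (fully open), so that 0 is half open. A call has 1 to 5 rows; each row shifts and turns the pose as measured when the row begins, along the tool's axes as they then stand; what a row does not reach is not made up. A row lasts 1/8 s, in which the tool goes at most 62.5 mm and 10.7 degrees, less where a joint would pass 70% of its speed; a pose out of reach is approached as far as the arm can. A call with a gripper value outside its range is refused whole. The fingers move at their own pace and stop on an object; "squeeze" is the grip in N (left out, the last holds). Time passes only in rows, so rows that do not move let the fingers close. It gives the time, the measured TCP pose, the force and the opening at its end, in the units of the state.
- r.observe(): the state, without advancing time (a new reading comes with each control period).
- r.capture(name): name is "scene" or "top" or "wrist"; returns (picture, depth): 400x640x3 uint8, red, green, blue; 400x640 float32, mm along the optical axis (not along the pixel's ray), 0 where there is no reading.
- r.camera_model(name): a dict with "intrinsics" (3x3 intrinsics, pixels), "R" (3x3) and "t" (3): a world point X has camera coordinates R X + t; the wrist camera has in their place "tool_from_camera" (4x4, takes a point from camera to tool coordinates, whose origin is the TCP and whose axes are the tool frame's). Camera axes: x right, y down, z forward; pixel columns grow to the right and rows downward; lengths in mm; the calibration is good to about 2 mm. The wrist camera is an equidistant fisheye: a pixel r from the principal point sees the ray r / f radians off the axis. A picture is of the moment at which its call begins: read the wrist's pose just before it. camera_model takes no time and is no camera call.
- r.close_job(): hands the job in, once; it reports no verdict.
Trained networks look in the newest picture that a camera, given by its name, has taken for a name from the list of things; names that differ only in an ending like _2 or _b are one class to them, and where a whole thing is asked for, a point or a joint stands for the part that bears it (a point fixed in the world has none). Each returns a list of dicts, best first, with "score" (0 to 1); they miss things now and then, are a little off and sometimes report something else, mostly with a low value. They report only what shows in the picture. A call takes as long as a camera call. They do not tell look-alikes from the thing itself.
- r.spot_in(name, camera): "box" ([left, top, right, bottom] in pixels, round what is visible of it).
- r.outline_of(name, camera): "pixels" (400x640 bool, what is visible of it) and "box" ([left, top, right, bottom] in pixels, round what is visible of it).
The state is a dict: "clock": time; "joint_pos": joint angles; "dq": joint speeds; "joint_efforts": joint torques, N m; "tcp_pos": TCP position; "orientation": TCP orientation; "wrist_force": force on the tool from outside, world axes, zero at the start; "wrist_torque": the same for the moment, N m; "gripper_width": finger opening in mm.
Only numpy, scipy, OpenCV 4.12 (cv2) and the standard library are available. Lean on these libraries where they do the work, as an engineer would, in place of code of your own. Each camera call takes 0.05 s, during which the arm holds its last target. There are 200 camera calls.

## Working session

There is one attempt and no reset: what is moved stays moved. The work goes in short steps, Python scripts to look and compute and a tool call to move; the robot and the scene stay as the last step left them, time stands still between calls to the robot, and variables do not carry over. Pictures are saved under pics/ and viewed, on a budget of 10 in all, crops included, one or two more only if the job needs it, and the job is handed in when it is done.

Besides the shell and the picture viewer there is one more tool, called after "Call:" as a command line: name --argument value ..., lists and objects as JSON in quotes. step_arm: Moves the arm, as the interface text tells. Its arguments: {"type":"object","properties":{"rows":{"type":"array","items":{"type":"number"}},"squeeze":{"type":"number"}},"required":["rows"]}

```bash
mkdir -p pics
cat > h.py <<'E'
from rig import r
import numpy as np, cv2
def world(cam,depth,px):  # px Nx2 (u,v) -> world points
    m=r.camera_model(cam);K=np.array(m["intrinsics"]);R=np.array(m["R"]);t=np.array(m["t"]).ravel()
    px=np.atleast_2d(px).astype(int);z=depth[px[:,1],px[:,0]].astype(float)
    c=np.c_[(px[:,0]-K[0,2])/K[0,0]*z,(px[:,1]-K[1,2])/K[1,1]*z,z]
    return ((c-t)@R)[z>0]
def save(n,p): cv2.imwrite(f"pics/{n}.png",p[:,:,::-1])
E
python3 - <<'E'
from h import *
o=r.observe();print(o)
for c in("scene","top"):
    p,d=r.capture(c);np.savez(c,p=p,d=d);save(c,p)
    for n in["finned_module","plain_module","dust_box","flux_jar","solder_spool","screwdriver","esd_brush"]:
        L=r.outline_of(n,c)
        for q in L[:3]:
            v,u=np.nonzero(q["pixels"]);w=world(c,d,np.c_[u,v])
            print(c,n,round(q["score"],2),np.round(q["box"]),np.round(np.median(w,0)) if len(w) else None)
E
```

```text
{'clock': 0.0, 'joint_pos': array([-7.23071400e+01,  1.80045693e+01, -2.75601958e+00,  6.93381881e+01,
        1.01156204e-03,  9.00003380e+01]), 'dq': array([ 0.07450382, -0.04109729,  0.02756267,  0.02042351, -0.01043211,
        0.07361311]), 'joint_efforts': array([-6.41924944e-04, -5.39596152e+01,  3.39744222e+01,  1.92860171e-02,
        9.55607425e-05, -1.12268722e-05]), 'tcp_pos': array([ 182.17693069, -571.0622363 ,  230.41688658]), 'orientation': array([-89.99898902,   0.09877702, -72.30747803]), 'wrist_force': array([-0.00755697,  0.82208496, -0.77647601]), 'wrist_torque': array([ 0.02572015, -0.01072881,  0.0744537 ]), 'gripper_width': 85.7767308821936}
scene finned_module 0.63 [266. 191. 301. 212.] [412.  34.  33.]
scene plain_module 0.59 [325. 168. 354. 188.] [476. 258.  33.]
scene dust_box 0.85 [224. 218. 309. 303.] [ 584. -243.   82.]
scene dust_box 0.68 [176. 190. 256. 261.] [ 371. -208.   74.]
scene flux_jar 0.84 [358. 218. 385. 250.] [734.  -5.  40.]
scene solder_spool 0.8 [312. 267. 341. 295.] [ 722. -198.   47.]
scene screwdriver 0.69 [323. 163. 357. 190.] [478. 
[... 276 characters left out ...]
4 [313. 121. 328. 146.] [718.  10.  62.]
top dust_box 0.73 [339. 237. 421. 290.] [ 339. -176.   84.]
top dust_box 0.59 [354. 161. 433. 212.] [ 556. -203.   84.]
top flux_jar 0.64 [156. 143. 185. 211.] [596. 449.  17.]
top flux_jar 0.54 [310. 118. 328. 147.] [717.  12.  63.]
top flux_jar 0.18 [349. 161. 434. 213.] [ 556. -203.   84.]
top solder_spool 0.58 [373. 129. 396. 148.] [ 710. -185.   49.]
top screwdriver 0.73 [226. 146. 264. 173.] [648. 231.  32.]
top screwdriver 0.69 [350. 163. 430. 213.] [ 556. -203.   84.]
top screwdriver 0.64 [463. 177. 475. 207.] [ 553. -451.   23.]
top esd_brush 0.74 [158. 147. 184. 211.] [597. 451.  17.]
top esd_brush 0.22 [224. 140. 265. 173.] [647. 232.  32.]
```

Run:
```python
import cv2
a=cv2.imread('pics/top.png')[110:310,140:490];cv2.imwrite('pics/topc.png',cv2.resize(a,(800,457),interpolation=cv2.INTER_CUBIC))
a=cv2.imread('pics/scene.png')[130:310,160:430];cv2.imwrite('pics/scenec.png',cv2.resize(a,(800,533),interpolation=cv2.INTER_CUBIC))
```

```text
(no output)
```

View pics/topc.png

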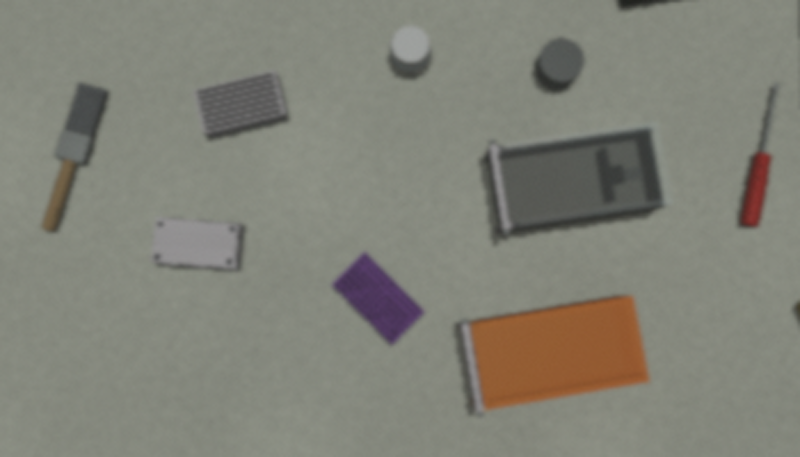

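View pics/scenec.png

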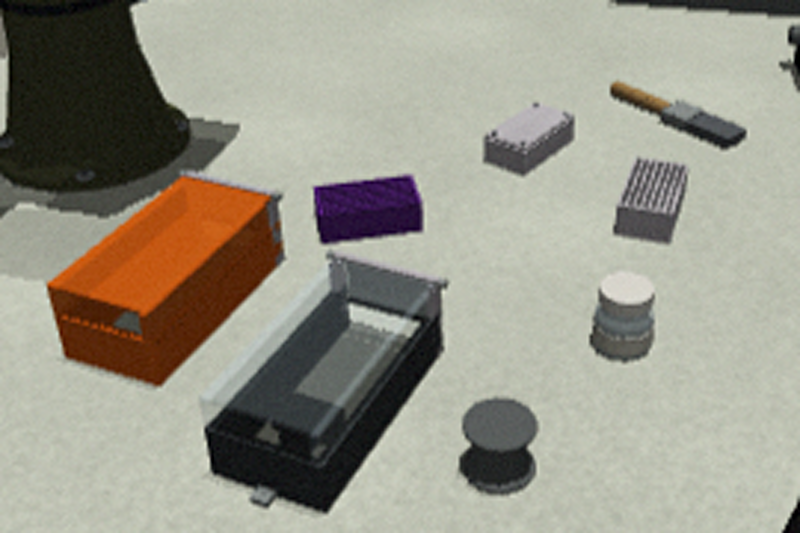

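The dark, clear-roofed box (top px ~391,191) is the target; the orange one (~380,263) is a look-alike. There are three candidate modules in the top image:
- (246,156): bare aluminium with grooves, which fits the finned module.
- (223,217): smooth lid with four screws, so this is the plain one.
- (306,241): purple, a look-alike.

Next I'll get poses, then confirm with the wrist camera from near.

```bash
cat >> h.py <<'E'
def rect(w):
    (cx,cy),(a,b),an=cv2.minAreaRect(w[:,:2].astype(np.float32))
    if a<b:a,b,an=b,a,an+90
    return np.round([cx,cy,a,b,(an+90)%180-90],1)
def cloud(c):
    f=np.load(c+".npz");v,u=np.mgrid[0:400,0:640];return world(c,f["d"],np.c_[u.ravel(),v.ravel()])
E
python3 - <<'E'
from h import *
for c in("top","scene"):
    w=cloud(c)
    def sel(x,y,rad,z0,z1): 
        return w[(np.hypot(w[:,0]-x,w[:,1]-y)<rad)&(w[:,2]>z0)&(w[:,2]<z1)]
    for n,a in dict(fin=(647,229,85,28,48),plain=(465,272,85,28,48),roof=(556,-203,150,78,95),lowbox=(556,-203,150,42,60),jar=(717,12,60,55,80),spool=(712,-187,60,40,60),purple=(399,43,80,28,48),orange=(345,-176,150,70,95)).items():
        s=sel(*a); print(c,n,len(s),rect(s) if len(s)>5 else '',np.round(s[:,2].mean(),1) if len(s) else '')
E
```

```text
top fin 529 [649.4 232.1 110.4  60.6 -74.3] 35.5
top plain 765 [463.9 280.3 111.2  60.1  87. ] 36.9
top roof 2759 [ 558.6 -207.1  215.6  119.3  -79.9] 83.8
top lowbox 143 [ 604.7 -198.4  214.4  200.1  -80.1] 50.2
top jar 225 [724.9  10.6  48.9  47.7 -12.2] 64.5
top spool 299 [ 713.6 -187.2   58.3   56.   -87.5] 49.7
top purple 376 [399.3  43.3 110.   59.4  46.6] 37.5
top orange 2959 [ 383.4 -167.4  215.5  213.   -78.8] 83.7
scene fin 260 [651.9 233.4 117.   60.3 -74.3] 34.5
scene plain 288 [467.6 279.9 113.7  60.6  86.3] 35.5
scene roof 2556 [ 563.  -205.3  219.6  120.5  -78.7] 82.9
scene lowbox 578 [ 624.6 -228.6  236.5  143.6   71.6] 49.6
scene jar 203 [728.6   9.7  48.7  47.7 -77.9] 62.8
scene spool 378 [ 717.5 -188.3   58.8   57.7   30.3] 48.7
scene purple 415 [401.4  44.9 110.   67.9  46.5] 35.1
scene orange 1887 [ 339.9 -175.5  217.9  124.1  -78.6] 82.1
```

```bash
cat >> h.py <<'E'
from scipy.spatial.transform import Rotation as Ro
def plan(p,yaw,lean=0,n=5,g=1,start=None):
    """rows to world TCP p, jaws along yaw, tips leaning (deg) to tool -z"""
    o=r.observe();p0,R0=start or (np.array(o["tcp_pos"]),Ro.from_euler("xyz",o["orientation"],degrees=True))
    R1=Ro.from_euler("z",yaw,degrees=True)*Ro.from_euler("x",-90-lean,degrees=True)
    w=(R0.inv()*R1).as_rotvec()
    print("dist",np.round(np.array(p)-p0,1),"turn",np.round(np.degrees(w),1))
    out=[]
    for i in range(n):
        Ri=R0*Ro.from_rotvec(w*i/n)
        out.append(np.r_[Ri.inv().apply((np.array(p)-p0)/n),w/n,g])
    for k in range(0,n,5):
        print(", ".join(", ".join(f"{v:.3g}" if j>2 else f"{v:.1f}" for j,v in enumerate(q)) for q in out[k:k+5]))
E
python3 -c "
from h import *
plan((649,232,200),15.7,n=17)"
```

```text
dist [466.7 803.6 -31.3] turn [  0. -88.   0.]
-36.7, 1.8, 40.5, 1.27e-06, -0.0904, 4.7e-07, 1, -32.9, 1.8, 43.7, 1.27e-06, -0.0904, 4.7e-07, 1, -28.8, 1.8, 46.5, 1.27e-06, -0.0904, 4.7e-07, 1, -24.5, 1.8, 48.9, 1.27e-06, -0.0904, 4.7e-07, 1, -20.0, 1.8, 50.9, 1.27e-06, -0.0904, 4.7e-07, 1
-15.3, 1.8, 52.5, 1.27e-06, -0.0904, 4.7e-07, 1, -10.5, 1.8, 53.6, 1.27e-06, -0.0904, 4.7e-07, 1, -5.6, 1.8, 54.4, 1.27e-06, -0.0904, 4.7e-07, 1, -0.7, 1.8, 54.7, 1.27e-06, -0.0904, 4.7e-07, 1, 4.2, 1.8, 54.5, 1.27e-06, -0.0904, 4.7e-07, 1
9.1, 1.8, 53.9, 1.27e-06, -0.0904, 4.7e-07, 1, 13.9, 1.8, 52.9, 1.27e-06, -0.0904, 4.7e-07, 1, 18.7, 1.8, 51.4, 1.27e-06, -0.0904, 4.7e-07, 1, 23.2, 1.8, 49.5, 1.27e-06, -0.0904, 4.7e-07, 1, 27.6, 1.8, 47.2, 1.27e-06, -0.0904, 4.7e-07, 1
31.7, 1.8, 44.5, 1.27e-06, -0.0904, 4.7e-07, 1, 35.6, 1.8, 41.5, 1.27e-06, -0.0904, 4.7e-07, 1
```

Call:
step_arm --rows '[-37,2,40,0,-0.09,0,1,-33,2,44,0,-0.09,0,1,-29,2,46,0,-0.09,0,1,-25,2,49,0,-0.09,0,1,-20,2,51,0,-0.09,0,1]'

```text
clock: 1.42
tcp_pos: [320.3, -331.3, 220.7]
orientation: [-90.0, -0.2, -46.1]
wrist_force: [0.6, -0.3, 0.4]
gripper_width: 85.1
```

Call:
step_arm --rows '[-15,2,52,0,-0.09,0,1,-10,2,54,0,-0.09,0,1,-6,2,54,0,-0.09,0,1,-1,2,55,0,-0.09,0,1,4,2,54,0,-0.09,0,1]'

```text
clock: 2.05
tcp_pos: [458.7, -86.3, 211.8]
orientation: [-90.1, -0.5, -19.5]
wrist_force: [0.1, -0.6, -0.0]
gripper_width: 85.2
```

Call:
step_arm --rows '[9,2,54,0,-0.09,0,1,14,2,53,0,-0.09,0,1,19,2,51,0,-0.09,0,1,23,2,50,0,-0.09,0,1,28,2,47,0,-0.09,0,1]'

```text
clock: 2.68
tcp_pos: [595.1, 162.5, 202.7]
orientation: [-90.4, -0.6, 7.2]
wrist_force: [1.7, -0.5, 0.2]
gripper_width: 85.4
```

```bash
python3 -c "
from h import *
plan((649,232,170),15.7,n=7)"
```

```text
dist [ 53.9  69.5 -32.7] turn [ 0.4 -8.5  0.6]
8.8, 4.7, 8.9, 0.00112, -0.0211, 0.00141, 1, 9.0, 4.7, 8.7, 0.00112, -0.0211, 0.00141, 1, 9.2, 4.7, 8.5, 0.00112, -0.0211, 0.00141, 1, 9.4, 4.7, 8.3, 0.00112, -0.0211, 0.00141, 1, 9.6, 4.7, 8.1, 0.00112, -0.0211, 0.00141, 1
9.8, 4.7, 7.9, 0.00112, -0.0211, 0.00141, 1, 9.9, 4.7, 7.7, 0.00112, -0.0211, 0.00141, 1
```

Call:
step_arm --rows '[11,5,16,0,-0.03,0,1,11,5,15,0,-0.03,0,1,11,5,15,0,-0.03,0,1,11,5,15,0,-0.03,0,1,11,5,14,0,-0.03,0,1]'

```text
clock: 3.3
tcp_pos: [637.4, 250.4, 176.0]
orientation: [-90.5, -0.5, 16.3]
wrist_force: [0.1, -0.3, -0.6]
gripper_width: 85.1
```

```bash
cat >> h.py <<'E'
def wcloud(name):
    o=r.observe();p,d=r.capture("wrist");m=r.camera_model("wrist");K=np.array(m["intrinsics"]);T=np.array(m["tool_from_camera"])
    v,u=np.mgrid[0:400,0:640];x=(u-K[0,2])/K[0,0];y=(v-K[1,2])/K[1,1];q=np.hypot(x,y)+1e-9
    ok=(d>0)&(q<1.3);z=d;s=np.tan(np.minimum(q,1.4))/q*z
    c=np.stack([x*s,y*s,z],-1)[ok]@T[:3,:3].T+T[:3,3]
    R=Ro.from_euler("xyz",o["orientation"],degrees=True);w=np.full((400,640,3),np.nan);w[ok]=R.apply(c)+o["tcp_pos"]
    save(name,p);return p,d,w
E
python3 - <<'E'
from h import *
p,d,w=wcloud("w1");np.savez("w1",w=w)
print(r.observe()["tcp_pos"],r.observe()["orientation"])
W=w.reshape(-1,3)
s=W[(np.hypot(W[:,0]-649,W[:,1]-232)<85)&(W[:,2]>26)&(W[:,2]<50)]
print(len(s),rect(s),np.percentile(s[:,2],[5,50,95]))
print(np.nanmedian(W[np.hypot(W[:,0]-560,W[:,1]-200)<50],0))
E
```

```text
[637.74291071 252.41753232 174.95946632] [-90.46318051  -0.49162507  16.40730565]
3574 [648.8 232.5 110.3  60.6 -74.2] [28.82419564 37.45720334 38.69012476]
[573.00498792 231.49667868 220.77381317]
```

View pics/w1.png

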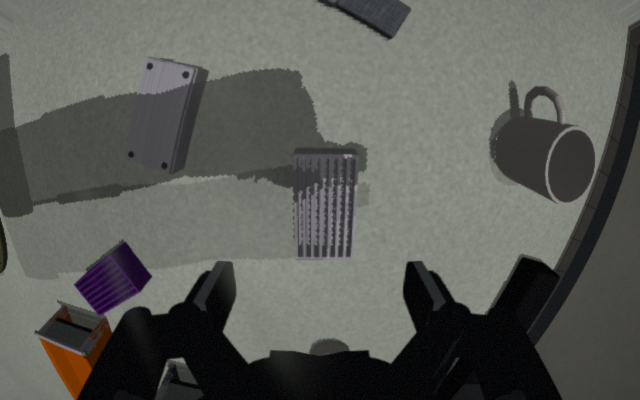

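(325,205) is the aluminium block with open grooves, so that is the finned module. The plain one with screws is at (165,115) and the purple one at (113,277). I'll descend to grip its rear part.

```bash
python3 -c "
from h import *
plan((641,259.5,3),15.8,n=5)"
```

```text
dist [   3.3    7.1 -172. ] turn [0.5 0.6 0.5]
0.7, 34.4, 1.5, 0.00161, 0.00211, 0.00172, 1, 0.8, 34.4, 1.4, 0.00161, 0.00211, 0.00172, 1, 0.8, 34.4, 1.3, 0.00161, 0.00211, 0.00172, 1, 0.9, 34.4, 1.3, 0.00161, 0.00211, 0.00172, 1, 1.0, 34.4, 1.2, 0.00161, 0.00211, 0.00172, 1
```

Call:
step_arm --rows '[1,40,1.5,0.002,0.002,0.002,1,1,40,1.5,0.002,0.002,0.002,1,1,40,1,0.002,0.002,0.002,1,1,28,1,0.002,0.002,0.002,1,1,20,1,0.002,0.002,0.002,1]'

```text
clock: 3.98
tcp_pos: [645.4, 260.6, 4.9]
orientation: [-89.9, -0.2, 15.9]
wrist_force: [-0.4, -0.5, 0.1]
gripper_width: 85.6
```

```bash
python3 -c "
from h import *
o=r.observe();print(o['tcp_pos'],o['orientation'],o['wrist_force'])
plan((641,259.5,3),15.8,n=2)"
```

```text
[645.41072247 260.57683649   4.92178771] [-89.8781941   -0.23438734  15.87314711] [-0.39717511 -0.48622536  0.13986825]
dist [-4.4 -1.1 -1.9] turn [-0.1  0.1  0.2]
-2.3, 1.0, 0.1, -0.00106, 0.000641, 0.00204, 1, -2.3, 1.0, 0.1, -0.00106, 0.000641, 0.00204, 1
```

Call:
step_arm --rows '[-4.5,1,0,0,0,0,0.5,0,0,0,0,0,0,-0.5,0,0,0,0,0,0,-1,0,0,0,0,0,0,-1,0,0,0,0,0,0,-1]' --squeeze 60

```text
clock: 4.6
tcp_pos: [641.1, 259.3, 5.4]
orientation: [-89.9, -0.3, 15.9]
wrist_force: [0.2, -0.3, -4.0]
gripper_width: 58.9
```

Call:
step_arm --rows '[0,0,0,0,0,0,-1,0,-5,0,0,0,0,-1,0,-12,0,0,0,0,-1]'

```text
clock: 4.97
tcp_pos: [640.0, 258.8, 22.1]
orientation: [-89.9, -0.1, 15.9]
wrist_force: [0.9, -0.8, -3.5]
gripper_width: 59.0
```

```bash
python3 -c "
from h import *
plan((520.2,10.1,22),10,n=10,g=-1)"
```

```text
dist [-1.198e+02 -2.487e+02 -1.000e-01] turn [-0.1  5.9  0.1]
-18.3, -0.1, -20.7, -0.000229, 0.0102, 0.000216, -1, -18.1, -0.1, -20.8, -0.000229, 0.0102, 0.000216, -1, -17.9, -0.1, -21.0, -0.000229, 0.0102, 0.000216, -1, -17.7, -0.0, -21.2, -0.000229, 0.0102, 0.000216, -1, -17.5, -0.0, -21.4, -0.000229, 0.0102, 0.000216, -1
-17.2, -0.0, -21.6, -0.000229, 0.0102, 0.000216, -1, -17.0, -0.0, -21.7, -0.000229, 0.0102, 0.000216, -1, -16.8, -0.0, -21.9, -0.000229, 0.0102, 0.000216, -1, -16.6, -0.0, -22.1, -0.000229, 0.0102, 0.000216, -1, -16.3, 0.0, -22.3, -0.000229, 0.0102, 0.000216, -1
```

Call:
step_arm --rows '[-18,0,-21,0,0.01,0,-1,-18,0,-21,0,0.01,0,-1,-18,0,-21,0,0.01,0,-1,-18,0,-21,0,0.01,0,-1,-17.5,0,-21,0,0.01,0,-1]'

```text
clock: 5.6
tcp_pos: [583.3, 134.4, 28.0]
orientation: [-89.8, -0.7, 13.1]
wrist_force: [-0.7, 0.3, -4.5]
gripper_width: 59.1
```

Call:
step_arm --rows '[-17,0,-22,0,0.01,0,-1,-17,0,-22,0,0.01,0,-1,-17,0,-22,0,0.01,0,-1,-16,0,-22,0,0.01,0,-1,-16,0,-22,0,0.01,0,-1]'

```text
clock: 6.22
tcp_pos: [526.2, 5.9, 32.3]
orientation: [-89.8, -1.1, 10.1]
wrist_force: [0.3, -0.0, -3.4]
gripper_width: 59.4
```

Run:
```python
from h import *
o=r.observe();print(o['tcp_pos'],o['orientation'],o['wrist_force'],o["gripper_width"])
p,d,w=wcloud("w2");np.savez("w2",w=w);W=w.reshape(-1,3)
p,dd=r.capture("top");np.savez("top2",p=p,d=dd);save("top2",p)
T=cloud("top2")
dv=np.array([.174,-.985]);nv=np.array([.985,.174])
for n,C in(("wrist",W),("top",T),("top1",cloud("top"))):
    C=C[~np.isnan(C[:,0])]
    s=(C[:,:2]-[540,-101.2])@dv;y=-((C[:,:2]-[540,-101.2])@nv)*-1
    for a,b in((-5,14),(20,60),(60,120),(120,180),(180,212)):
        k=(s>a)&(s<b)&(abs(y)<75)&(C[:,2]>74)&(C[:,2]<95)
        if k.sum()>10: print(n,a,b,k.sum(),"y",np.round(np.percentile(y[k],[1,99]),1),"s",np.round(np.percentile(s[k],[1,99]),1),"z",np.median(C[k,2]).round(1))
    k=(s>-200)&(s<-5)&(abs(y)<50)&(C[:,2]>30)&(C[:,2]<75)
    if k.sum()>10:print(n,"mod",rect(C[k]),k.sum())
```

```text
[526.16037953   5.9359561   32.32916762] [-89.84077041  -1.13886647  10.14977713] [ 0.33967236 -0.01313698 -3.44080088] 59.41440691048687Traceback (most recent call last):
  File "<stdin>", line 5, in <module>
  File "h.py", line 14, in cloud
    f=np.load(c+".npz");v,u=np.mgrid[0:400,0:640];return world(c,f["d"],np.c_[u.ravel(),v.ravel()])
                                                         ~~~~~^^^^^^^^^^^^^^^^^^^^^^^^^^^^^^^^^^^^^
  File "h.py", line 4, in world
    m=r.camera_model(cam);K=np.array(m["intrinsics"]);R=np.array(m["R"]);t=np.array(m["t"]).ravel()
ValueError: cameras: scene, top, wrist
```

View pics/w2.png

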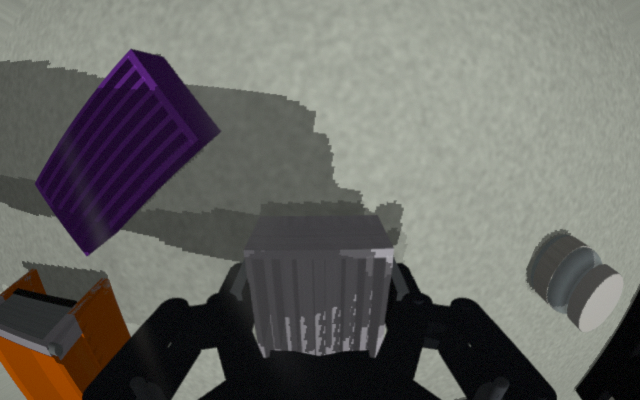

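The wrist picture shows the module held squarely, at (320,280). The purple one (125,150) and the jar (575,280) are clear of it. The dark box is hidden, so I'll use the top and wrist clouds.

```bash
sed -i 's/return world(c,f/return world(c.rstrip("2"),f/' h.py
cat > box.py <<'E'
from h import *
dv=np.array([.1736,-.9848]);nv=np.array([.9848,.1736]);D0=np.array([540,-101.2])
def sy(C): return (C[:,:2]-D0)@dv,(C[:,:2]-D0)@nv
E
python3 - <<'E'
from box import *
W=np.load("w2.npz")["w"].reshape(-1,3)
for n,C in(("wrist",W),("top",cloud("top2")),("top1",cloud("top"))):
    C=C[~np.isnan(C[:,0])];s,y=sy(C)
    for a,b in((-8,14),(20,60),(60,120),(120,180),(180,225)):
        for z0,z1 in((76,95),(42,56)):
            k=(s>a)&(s<b)&(abs(y)<75)&(C[:,2]>z0)&(C[:,2]<z1)
            if k.sum()>10: print(n,a,b,z0,k.sum(),"y",np.round(np.percentile(y[k],[1,99]),1),"s",np.round(np.percentile(s[k],[1,99]),1),"z",np.median(C[k,2]).round(1))
    k=(s>-200)&(s<-5)&(abs(y)<50)&(C[:,2]>50)&(C[:,2]<75)
    if k.sum()>10:print(n,"mod",rect(C[k]),k.sum(),np.median(C[k,2]))
E
```

```text
wrist mod [525.8  -3.6  87.   75.1   8.6] 13541 65.79235840621376
top -8 14 76 191 y [-59.3  56.8] s [-0.2 13.9] z 84.1
top -8 14 42 19 y [-50.5  34.3] s [0.8 9.8] z 49.1
top 20 60 76 514 y [-52.3  51.8] s [20.5 59.3] z 83.7
top 60 120 76 771 y [-52.4  51.7] s [ 60.7 119.2] z 83.8
top 120 180 76 770 y [-52.8  51.8] s [120.9 179.4] z 83.7
top 180 225 76 450 y [-52.8  51.7] s [180.4 215.1] z 84.1
top1 -8 14 76 187 y [-59.4  57. ] s [-0.1 13.7] z 83.8
top1 -8 14 42 23 y [-49.8  45.6] s [ 0.9 12.7] z 49.1
top1 20 60 76 520 y [-52.2  51.8] s [20.2 59.5] z 83.8
top1 60 120 76 769 y [-52.6  51.5] s [ 60.6 119.3] z 83.8
top1 120 180 76 763 y [-52.3  51.9] s [120.3 179.2] z 83.8
top1 180 225 76 454 y [-52.5  51.7] s [180.2 215. ] z 83.9
```

```bash
cat >> box.py <<'E'
def P(s,y,z): return np.r_[D0+s*dv+(y-.5)*nv,z]
E
python3 -c "
from box import *
plan(P(-108,0,6.5),10,n=5,g=-1)"
```

```text
dist [ -4.1   0.4 -25.5] turn [-0.1  0.   1. ]
-0.9, 5.1, 0.2, -0.000422, 1.25e-05, 0.00358, -1, -0.9, 5.1, 0.2, -0.000422, 1.25e-05, 0.00358, -1, -0.8, 5.1, 0.2, -0.000422, 1.25e-05, 0.00358, -1, -0.8, 5.1, 0.2, -0.000422, 1.25e-05, 0.00358, -1, -0.8, 5.1, 0.2, -0.000422, 1.25e-05, 0.00358, -1
```

Call:
step_arm --rows '[-1,6,0,0,0,0.004,-1,-1,6,0,0,0,0.004,-1,-1,6,0,0,0,0.004,-1,-1,5,0,0,0,0.004,-1,-1,4,0,0,0,0.003,-1]'

```text
clock: 6.95
tcp_pos: [522.2, 5.7, 4.5]
orientation: [-89.9, -0.0, 10.1]
wrist_force: [0.6, 0.1, -3.5]
gripper_width: 59.1
```

```bash
python3 -c "
from box import *
o=r.observe();print(o['tcp_pos'],o['orientation'],o['wrist_force'],sy(o['tcp_pos'][None]))
plan(P(-52,0,5.5),10,n=5,g=-1)"
```

```text
[522.2319747    5.7466875    4.51466761] [-8.98565151e+01 -4.58540883e-02  1.01397707e+01] [ 0.55475482  0.08649395 -3.53183096] (array([-108.40562705]), array([1.06799363]))
dist [  8.2 -55.8   1. ] turn [-0.1  0.1  0. ]
-0.3, -0.2, -11.3, -0.000501, 0.000488, 0.000159, -1, -0.3, -0.2, -11.3, -0.000501, 0.000488, 0.000159, -1, -0.3, -0.2, -11.3, -0.000501, 0.000488, 0.000159, -1, -0.3, -0.2, -11.3, -0.000501, 0.000488, 0.000159, -1, -0.3, -0.2, -11.3, -0.000501, 0.000488, 0.000159, -1
```

Call:
step_arm --rows '[-0.5,0,-11,0,0,0,-1,-0.5,0,-11,0,0,0,-1,0,0,-11,0,0,0,-1,0,0,-11,0,0,0,-1,0,0,-11,0,0,0,-1]'

```text
clock: 7.58
tcp_pos: [531.6, -52.4, 4.3]
orientation: [-89.9, -0.0, 10.2]
wrist_force: [0.5, -0.3, -3.8]
gripper_width: 59.6
```

```bash
python3 -c "
from box import *
o=r.observe();print(o['tcp_pos'],o['orientation'],o['wrist_force'],sy(o['tcp_pos'][None]))
p,d=r.capture('scene');cv2.imwrite('pics/s2.png',cv2.resize(p[130:310,160:430,::-1],(800,533),interpolation=cv2.INTER_CUBIC))"
```

```text
[531.56021321 -52.42486097   4.3039631 ] [-8.98907069e+01 -3.76641830e-02  1.01500077e+01] [ 0.4530202  -0.27622028 -3.76532066] (array([-49.4989039]), array([0.1558621]))
```

View pics/s2.png

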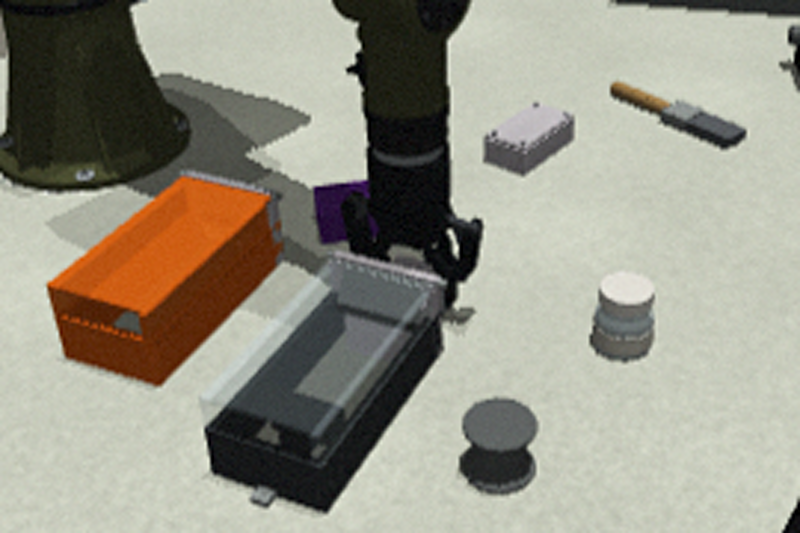

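Call:
step_arm --rows '[0,0.7,0,0,0,0,-0.5,0,0,0,0,0,0,0.5,0,0,0,0,0,0,1,0,0,0,0,0,0,1,0,0,0,0,0,0,1]'

```text
clock: 8.25
tcp_pos: [533.6, -53.7, 4.9]
orientation: [-90.0, -0.2, 10.1]
wrist_force: [-0.0, -0.1, 0.6]
gripper_width: 85.3
```

Call:
step_arm --rows '[0,-10,0,0,0,0,1,0,-25,0,0,0,0,1,0,-25,3,0,0,0,1,0,-15,20,0,0,0,1,0,0,30,0,0,0,0]'

```text
clock: 8.88
tcp_pos: [524.2, -0.1, 84.6]
orientation: [-90.0, -0.3, 10.0]
wrist_force: [-0.8, -0.4, 0.7]
gripper_width: 69.8
```

```bash
python3 -c "
from box import *
o=r.observe();print(o['tcp_pos'],o['orientation'],o['gripper_width'],o['wrist_force'],sy(o['tcp_pos'][None]))
plan(P(-115,0,60),10,45,n=8,g=-.7)"
```

```text
[ 5.24244470e+02 -1.47247960e-01  8.45683852e+01] [-89.99264804  -0.29765189   9.95485737] 69.8007991702976 [-0.77269581 -0.36727884  0.72675687] (array([-102.25191014]), array([2.02671222]))
dist [ -4.7  12.1 -24.6] turn [-45.   -0.2   0.3]
-0.3, 3.1, 1.6, -0.0982, -0.000348, 0.000577, -0.7, -0.3, 2.9, 1.9, -0.0982, -0.000348, 0.000577, -0.7, -0.3, 2.7, 2.2, -0.0982, -0.000348, 0.000577, -0.7, -0.3, 2.5, 2.4, -0.0982, -0.000348, 0.000577, -0.7, -0.3, 2.2, 2.6, -0.0982, -0.000348, 0.000577, -0.7
-0.3, 2.0, 2.9, -0.0982, -0.000348, 0.000577, -0.7, -0.3, 1.7, 3.0, -0.0982, -0.000348, 0.000577, -0.7, -0.3, 1.4, 3.2, -0.0982, -0.000348, 0.000577, -0.7
```

Call:
step_arm --rows '[-0.5,3,2,-0.13,0,0,-0.7,-0.5,3,2,-0.13,0,0,-0.7,-0.5,3,3,-0.13,0,0,-0.7,-0.5,2,3,-0.13,0,0,-0.7,-0.5,2,3,-0.13,0,0,-0.7]'

```text
clock: 9.5
tcp_pos: [521.3, 14.5, 73.0]
orientation: [-128.2, -1.0, 10.1]
wrist_force: [-0.5, 0.2, 0.1]
gripper_width: 12.7
```

```bash
python3 -c "
from box import *
o=r.observe();print(o['tcp_pos'],o['orientation'],o['joint_pos'],o['gripper_width'],o['wrist_force'],sy(o['tcp_pos'][None]))
np.savez('top2',d=r.capture('top')[1]);C=cloud('top2');s,y=sy(C)
k=(s>-95)&(s<25)&(abs(y)<45)&(C[:,2]>30)&(C[:,2]<46);print(k.sum(),rect(C[k]),np.percentile(s[k],[1,99]),np.percentile(y[k],[1,99]))
plan(P(-115,0,14),10,45,n=5,g=-.7)"
```

```text
[521.27923842  14.5154752   73.01473552] [-128.18254713   -1.03271749   10.09366634] [ 24.10013233  24.15855838 -26.93228802  48.71756457 -37.10077267
 107.66250176] 12.722732580724616 [-0.49751291  0.22720806  0.06671712] (array([-117.20652419]), array([1.6520005]))
269 [534.  -67.1  78.9  59.9 -79.6] [-73.71366945   4.01505692] [-29.83809351  29.77944713]
dist [  0.   -4.1 -56.3] turn [-6.6 -0.3  0.7]
-0.3, 9.3, 6.4, -0.0232, -0.00105, 0.00252, -0.7, -0.3, 9.2, 6.6, -0.0232, -0.00105, 0.00252, -0.7, -0.2, 9.0, 6.8, -0.0232, -0.00105, 0.00252, -0.7, -0.2, 8.9, 7.0, -0.0232, -0.00105, 0.00252, -0.7, -0.2, 8.7, 7.2, -0.0232, -0.00105, 0.00252, -0.7
```

Call:
step_arm --rows '[-0.3,9,6,-0.023,0,0.003,-0.7,-0.3,9,7,-0.023,0,0.003,-0.7,-0.3,9,7,-0.023,0,0.003,-0.7,-0.2,9,7,-0.023,0,0.002,-0.7,-0.2,8,7,-0.023,0,0.002,-0.7]'

```text
clock: 10.18
tcp_pos: [519.5, 13.1, 12.0]
orientation: [-135.1, -0.3, 9.7]
wrist_force: [-0.2, -0.1, -0.1]
gripper_width: 12.6
```

```bash
python3 -c "
from box import *
o=r.observe();print(o['tcp_pos'],o['orientation'],o['gripper_width'],o['wrist_force'],sy(o['tcp_pos'][None]))
plan(P(-58,0,14),10,45,n=5,g=-.7)"
```

```text
[519.52911935  13.08167258  12.0134046 ] [-135.09235407   -0.29798996    9.66884088] 12.58414820771656 [-0.15052992 -0.12687698 -0.08238749] (array([-116.09833603]), array([-0.3204249]))
dist [  9.9 -57.3   2. ] turn [ 0.1 -0.4 -0. ]
0.0, 7.9, -8.5, 0.000325, -0.00155, -8.31e-05, -0.7, 0.0, 7.9, -8.5, 0.000325, -0.00155, -8.31e-05, -0.7, 0.0, 7.9, -8.5, 0.000325, -0.00155, -8.31e-05, -0.7, -0.0, 7.9, -8.5, 0.000325, -0.00155, -8.31e-05, -0.7, -0.0, 7.9, -8.5, 0.000325, -0.00155, -8.31e-05, -0.7
```

Call:
step_arm --rows '[0,6,-7,0,-0.002,0,-0.7,0,6,-7,0,-0.002,0,-0.7,0,6,-7,0,-0.002,0,-0.7,0,6,-6,0,0,0,-0.7,0,6,-6,0,0,0,-0.7]'

```text
clock: 10.8
tcp_pos: [527.7, -33.9, 14.1]
orientation: [-135.1, -0.0, 9.9]
wrist_force: [-0.1, 1.6, -1.0]
gripper_width: 12.9
```

Call:
step_arm --rows '[0,6,-6,0,0,0,-0.7,0,6,-6,0,0,0,-0.7,0,6,-6,0,0,0,-0.7,0,6,-6,0,0,0,-0.7,0,6,-6,0,0,0,-0.7]'

```text
clock: 11.42
tcp_pos: [535.5, -78.4, 14.2]
orientation: [-135.0, -0.1, 9.9]
wrist_force: [-0.5, 1.7, -0.3]
gripper_width: 12.7
```

```bash
cat > look.py <<'E'
from box import *
def look(pic=None):
    o=r.observe();f=o['wrist_force'];print(o['tcp_pos'].round(1),o['orientation'].round(1),"F",f.round(1),"Fs",(f[:2]@dv).round(1),"sy",np.round(sy(o['tcp_pos'][None]),1).ravel())
    p,d=r.capture('top');np.savez('top2',d=d);C=cloud('top2');s,y=sy(C)
    k=(s>-100)&(s<-2)&(abs(y)<45)&(C[:,2]>30)&(C[:,2]<42)
    if k.sum()>8: print(k.sum(),rect(C[k]),np.percentile(s[k],[1,99]),np.percentile(y[k],[1,99]))
    if pic: cv2.imwrite(f'pics/{pic}.png',cv2.resize(p[145:225,330:450,::-1],(780,520),interpolation=cv2.INTER_CUBIC))
E
python3 -c "
from look import *
look('t3')"
```

```text
[535.5 -78.4  14.2] [-1.35e+02 -1.00e-01  9.90e+00] F [-0.5  1.7 -0.3] Fs -1.7 sy [-23.2  -0.5]
105 [533.3 -66.   67.4  60.  -79.7] [-63.42273342  -2.21695594] [-29.96022551  29.42985079]
```

View pics/t3.png

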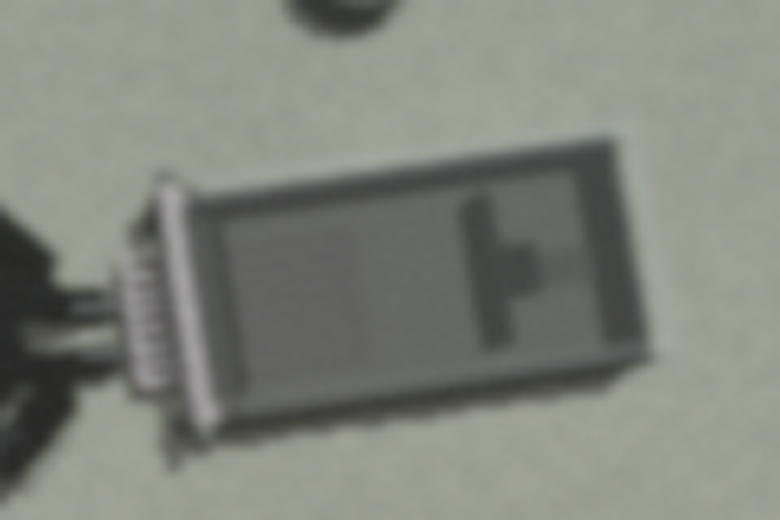

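```bash
python3 -c "
from look import *
C=cloud('top2');s,y=sy(C)
for a,b in((-29,-18),(18,29)):
    k=(s>-80)&(s<-4)&(y>a)&(y<b)&(C[:,2]>34)&(C[:,2]<42);print(k.sum(),np.sort(s[k])[:8].round(1))
"
```

```text
11 [-38.2 -35.  -17.2 -14.8 -14.5 -14.4 -11.4  -9.2]
14 [-41.2 -38.1 -35.  -16.7 -16.7 -15.7 -14.4 -13.4]
```

Call:
step_arm --rows '[0,5,-5,0,0,0,-0.7,0,5,-5,0,0,0,-0.7,0,5,-5,0,0,0,-0.7,0,5,-5,0,0,0,-0.7,0,4,-4,0,0,0,-0.7]'

```text
clock: 12.1
tcp_pos: [541.7, -114.8, 14.4]
orientation: [-135.0, -0.0, 9.9]
wrist_force: [-0.2, 2.2, -0.4]
gripper_width: 12.8
```

Call:
step_arm --rows '[0,1.5,-1.5,0,0,0,-0.7,0,1.5,-1.5,0,0,0,-0.7]'

```text
clock: 12.35
tcp_pos: [542.3, -119.5, 14.4]
orientation: [-135.0, -0.0, 9.8]
wrist_force: [-0.6, 2.1, 0.3]
gripper_width: 13.1
```

```bash
python3 -c "
from look import *
look()"
```

```text
[ 542.3 -119.5   14.4] [-135.    -0.     9.8] F [-0.6  2.1  0.3] Fs -2.2 sy [18.5 -0.9]
```

Call:
step_arm --rows '[0,1.4,-1.4,0,0,0,-0.7,0,1.4,-1.4,0,0,0,-0.7]'

```text
clock: 12.65
tcp_pos: [543.2, -123.6, 14.5]
orientation: [-135.1, -0.0, 9.9]
wrist_force: [-0.7, 2.1, 1.3]
gripper_width: 12.5
```

Call:
step_arm --rows '[0,1,-1,0,0,0,-0.7,0,1,-1,0,0,0,-0.7]'

```text
clock: 12.9
tcp_pos: [543.7, -126.5, 14.5]
orientation: [-135.1, -0.0, 9.9]
wrist_force: [-0.6, 2.3, -0.4]
gripper_width: 13.0
```

Call:
step_arm --rows '[0,1,-1,0,0,0,-0.7]'

```text
clock: 13.02
tcp_pos: [544.0, -127.9, 14.5]
orientation: [-135.1, -0.0, 9.9]
wrist_force: [-0.3, 2.2, 0.4]
gripper_width: 12.5
```

Now s≈27; I'll continue in small steps, watching the force.

Call:
step_arm --rows '[0,1,-1,0,0,0,-0.7,0,1,-1,0,0,0,-0.7]'

```text
clock: 13.28
tcp_pos: [544.5, -130.9, 14.5]
orientation: [-135.1, -0.0, 9.9]
wrist_force: [-0.9, 2.1, 0.8]
gripper_width: 13.1
```

Call:
step_arm --rows '[0,1,-1,0,0,0,-0.7]'

```text
clock: 13.4
tcp_pos: [544.8, -132.4, 14.5]
orientation: [-135.1, -0.0, 9.9]
wrist_force: [-0.8, 3.1, 1.0]
gripper_width: 13.1
```

Call:
step_arm --rows '[0,1,-1,0,0,0,-0.7]'

```text
clock: 13.52
tcp_pos: [545.0, -133.5, 14.4]
orientation: [-135.0, -0.0, 9.9]
wrist_force: [-3.0, 9.4, 5.5]
gripper_width: 13.1
```

Call:
step_arm --rows '[0,1,-1,0,0,0,-0.7,0,1,-1,0,0,0,-0.7]'

```text
clock: 13.78
tcp_pos: [545.6, -135.1, 14.5]
orientation: [-134.9, -0.0, 10.0]
wrist_force: [-3.4, 9.2, 4.3]
gripper_width: 12.7
```

```bash
python3 -c "
from look import *
look()"
```

```text
[ 545.6 -135.1   14.5] [-134.9   -0.    10. ] F [-3.4  9.2  4.3] Fs -9.7 sy [34.3 -0.3]
```

Call:
step_arm --rows '[-0.3,1.2,-1.2,0,0,0,-0.7,0,1.2,-1.2,0,0,0,-0.7,0,1.2,-1.2,0,0,0,-0.7]'

```text
clock: 14.2
tcp_pos: [546.3, -138.0, 14.4]
orientation: [-134.7, -0.0, 10.2]
wrist_force: [-3.7, 9.0, 4.6]
gripper_width: 13.1
```

```bash
python3 -c "
from look import *
look()"
```

```text
[ 546.3 -138.    14.4] [-134.7   -0.    10.2] F [-3.7  9.   4.6] Fs -9.5 sy [37.3 -0.2]
```

Call:
step_arm --rows '[0,1.2,-1.2,0,0,0,-0.7,0,1.2,-1.2,0,0,0,-0.7]'

```text
clock: 14.5
tcp_pos: [546.7, -140.0, 14.4]
orientation: [-134.5, -0.0, 10.3]
wrist_force: [-3.4, 8.4, 5.0]
gripper_width: 12.6
```

```bash
python3 -c "
from look import *
look()"
```

```text
[ 546.7 -140.    14.4] [-134.5   -0.    10.3] F [-3.4  8.4  5. ] Fs -8.9 sy [39.3 -0.2]
```

Call:
step_arm --rows '[0,-2,2,0,0,0,-0.7,0,-5,5,0,0,0,-0.7,0,-8,8,0,0,0,-0.7,0,-10,10,0,0,0,-0.7,0,-12,12,0,0,0,-0.7]'

```text
clock: 15.18
tcp_pos: [536.5, -87.5, 15.3]
orientation: [-134.7, -0.0, 10.1]
wrist_force: [-0.0, -0.5, 0.2]
gripper_width: 12.8
```

Call:
step_arm --rows '[0,-15,15,0,0,0,-0.7,0,-18,18,0,0,0,-0.7,0,-18,18,0,0,0,-0.7,0,-18,18,0,0,0,-0.7,0,-25,0,0,0,0,-0.7]'

```text
clock: 15.8
tcp_pos: [514.2, 31.4, 33.2]
orientation: [-134.8, 0.1, 10.2]
wrist_force: [-0.1, -0.1, -0.9]
gripper_width: 13.0
```

```bash
python3 -c "
from look import *
look('t4')
p,d=r.capture('scene');cv2.imwrite('pics/s4.png',cv2.resize(p[200:310,210:330,::-1],(654,600),interpolation=cv2.INTER_CUBIC))"
```

```text
[514.2  31.4  33.2] [-1.348e+02  1.000e-01  1.020e+01] F [-0.1 -0.1 -0.9] Fs 0.1 sy [-135.    -2.3]
```

View pics/t4.png

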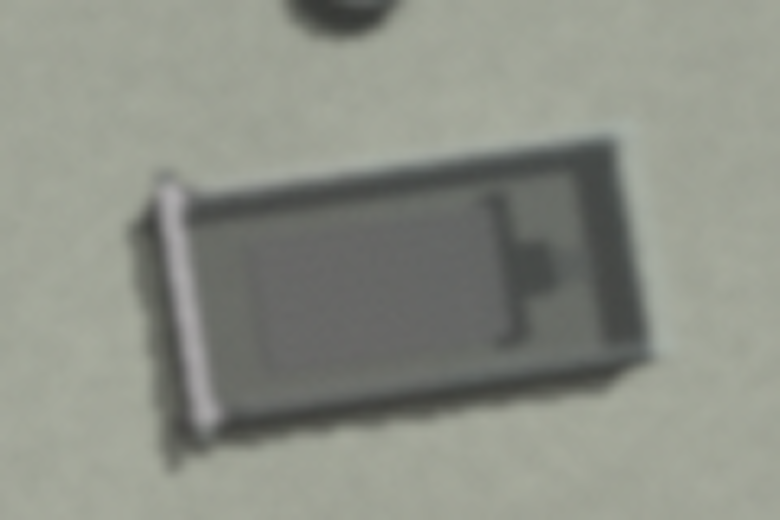

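View pics/s4.png

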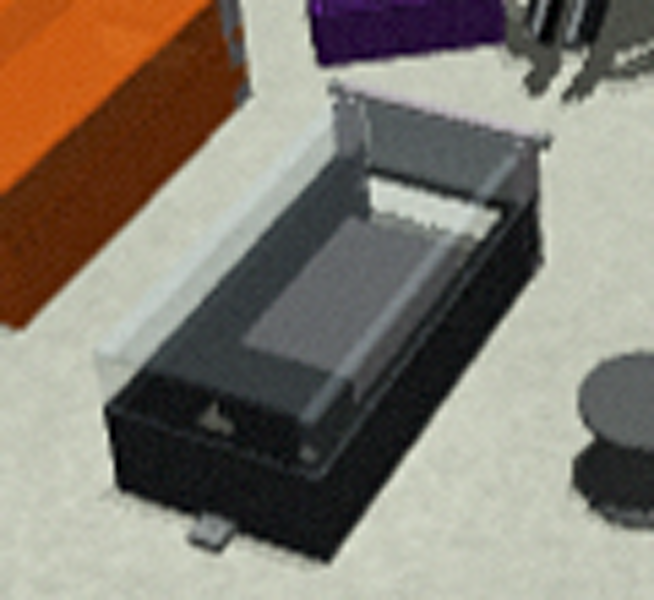

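Run:
```python
import cv2,numpy as np
a=cv2.resize(cv2.imread('pics/top.png')[145:225,330:450],(780,520),interpolation=cv2.INTER_CUBIC);c=cv2.imread('pics/t3.png');b=cv2.imread('pics/t4.png')
for n,i in(("start",a),("t3",c)):
  for (x0,x1,y0,y1) in((505,550,225,310),(515,555,200,330)):
    t=b[y0:y1,x0:x1];s=cv2.matchTemplate(i[y0-25:y1+25,x0-50:x1+20],t,cv2.TM_CCOEFF_NORMED)
    v=cv2.minMaxLoc(s);print(n,"shift px",50-v[3][0],25-v[3][1],round(v[1],2), "mm",round((50-v[3][0])/6.5*2.95,1))
```

```text
start shift px 16 -2 0.95 mm 7.3
start shift px 15 -1 0.99 mm 6.8
t3 shift px 16 -2 0.96 mm 7.3
t3 shift px 15 -2 1.0 mm 6.8
```

The image puts the follower about 7 mm back, which agrees with the force and travel reading. The robot is clear, so I'm handing in.

```bash
python3 -c "
from rig import r
print(r.close_job())"
```

```text
the job is handed in; nothing more can be done
None
```

The finned module is inside the dust box with the follower pushed back about 7 mm. I handed the job in at about 16 s of the 56 s allowed; no verdict was reported.

I gripped the module near its rear end, carried it to the dark box and slid its front under the flap. Then I let go and pushed it in with nearly shut fingers leaning 45°.

**Last checks:**
- **Follower:** the pushing force rose from 2 to about 9.5 N at contact, and the arm moved about 7.3 mm further. Matching the top pictures from before and after gave 6.8–7.3 mm, which agrees.
- **Module and flap:** the last pictures show the module straight and wholly inside, and the flap looks shut. I judged the flap by eye only, not by a measured angle.
- **Robot:** it stands clear with no contact force.
- **Plain module, jar, spool, screwdriver and brush:** the arm never reached for or touched them. I did not measure their positions again at the end.

Nothing failed. The only disagreement was a 2–4 mm offset between the scene and top cameras early on, and I used the top and wrist cameras instead.

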